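Slide the pepper mill into the cruet stand

TASK

Push the tall wooden pepper mill across the worktop into the empty bay of the low wooden cruet stand, beside the salt shaker, right in until it stands against the back rail or less than a centimetre from it. Push it gently and low on its body so that it slides upright: do not tip it, grip it or lift it, and do not press it hard against the rail. Leave the salt shaker, ramekin and timer where they are.

Things in the scene. Friction and masses are not known exactly. Their poses are not given: they have to be found in the camera images.
- pepper_mill: turned dark-wood pepper mill, round, 170 mm tall, 58 mm in diameter at its foot and about 50 mm at its head, 0.12 to 0.25 kg, standing loose on the worktop; origin at the centre of its underside, z up. It topples when pushed high; pushed within about 25 mm of the worktop it slides.
- rack: fixed cruet stand: light-wood rails on the worktop, no floor; 30 mm high (posts 36), 12 thick; two bays side by side, 100 mm wide (96 between the mouth posts), 70 deep, centres at y = +56 and -56 mm; one holds the salt. Origin at worktop level between the bays, mid-depth. +x points into the bays: mouths at x = -35 mm (posts reach -43), back rail's face at +35.
- mill_place: thin cork disc, 48 mm in diameter, flat on the worktop in the empty bay (drawn only, no step): the mill's place. Origin at its centre: in the rack's frame x = +5 mm, y = +56 or -56 mm. A mill that touches the back rail has its axis at x = +6 mm. Its own yaw means nothing.
- salt_shaker: glass salt shaker with metal cap, 44 mm in diameter, 90 mm tall, in the other bay; origin at the centre of its underside; stays where it is
- ramekin: small white ramekin, 74 mm in diameter, 38 mm tall; origin at the centre of its underside; stays where it is
- timer: cream round kitchen timer, 64 mm in diameter, 56 mm tall; origin at the centre of its underside; stays where it is
Mind the look-alikes: they are no part of the job. What is meant by the pepper_mill is not pink or yellow, and is the smaller of those in its own colour.

How it is judged:
At the end, for the whole second after the job is handed in: The mill stands upright (within 4 degrees) and at rest on the worktop in the empty bay, its foot within 10 mm of the back rail, its axis within 28 mm of the centre of the cork disc (x of pepper_mill in the frame of rack above -0.004 m and horizontal distance between pepper_mill and mill_place below 0.028 m and angle between pepper_mill's own z axis and vertical below 0.08 rad and height (world z) of pepper_mill between -0.004 and 0.004 m and linear speed of pepper_mill below 0.02 m/s); the robot touches nothing.
It fails at once if the mill tips by more than 0.3 rad (angle between pepper_mill's own z axis and vertical above 0.3 rad).
It fails at once if the mill is lifted more than 12 mm off the worktop (height (world z) of pepper_mill above 0.012 m).
It fails at once if the fingers press or pinch the mill with more than 35 N (contact force between the fingers and pepper_mill above 35 N).
It fails at once if the salt shaker, ramekin or timer is moved by more than 20 mm (distance of any of salt_shaker, ramekin, timer from where it was at the start of the episode above 0.02 m).
It also fails if it takes over 69 s, if anything falls off the work surface, if the arm or the gripper's body presses on something with over 40 N, if the wrist force passes 120 N, or if a joint passes its speed limit or range.

ROBOT

A 6-joint arm with a two-finger parallel gripper is mounted at the origin on a cart in front of the work surface, level with it; the furniture and walls round the work are solid. World frame = base frame: x ahead of the robot, y to its left, z up, the work surface at z = 0. Lengths are in m, angles in rad, forces in N, time in s.
With the tool pointing down it reaches from about 0.35 to 0.925 m from the base axis. Payload 6.4 kg.
Tool frame: the origin (TCP) lies at the very end of the fingers, on their centre line; the grasp point (between the pads) lies 19 mm behind it (ctrl.grasp_offset is the distance from the TCP to the grasp point, in m); z points along the fingers, y is the line along which they close (so a half turn about z gives the same grasp; the last joint's range is limited). The gripper opens to 85 mm and grips with 20 to 120 N. Pads are 22 mm wide; open, the fingers measure 114 mm over their backs; the gripper's body (76 mm by 85 mm) begins 54 mm behind the grasp point. The pads swing forward as they close: fully open they stand 13 mm farther back than shut.
Start: joints at [1.129, 0.245, 1.558, -0, 1.339, -0.174], TCP at [0.172, 0.627, 0.231] pointing down, gripper open.
Joint ranges: [-3.13, 3.13], [-1.02, 2.26], [0.13, 2.54], [-0.95, 4.09], [0.21, 2.88], [-2.74, 2.74]. Speed limits (rad/s): [2.57, 2.57, 3.14, 3.14, 3.14, 3.14].

INTERFACE

Orientations are given as [roll, pitch, yaw] about the fixed x, y, z axes, in that order (R = Rz(yaw) Ry(pitch) Rx(roll)).
In Python, from cell import ctrl, snapshot, job_done gives the robot as it stands.
- The arm moves only by the shell command python3 -m pendant 'ROWS' [OPENING] [FORCE]. ROWS is rows parted by semicolons, their numbers by spaces, 1 to 10 of them, each of 6 numbers: dx, dy, dz in m, then a rotation vector rx, ry, rz in rad; each row is the pose to reach, as a shift and turn from the pose commanded when the command began, along the tool's axes at that moment; what a row does not reach only later rows make up. A row lasts 1/12 s, in which the tool goes at most 0.0417 m and 0.125 rad, less where a joint would pass 70% of its speed; a pose out of reach is approached as far as the arm can. OPENING is the finger opening in m, set as the command begins (- or left out keeps the last). The fingers move at their own pace and stop on an object; FORCE is the grip in N (left out, the last holds). Time passes only in rows, so rows that do not move let the fingers close. It prints the time, the measured TCP pose, the force, the opening and the grip force at its end.
- ctrl.observe(): the state, without advancing time (a new reading comes with each control period).
- snapshot(name): name is "scene" or "side" or "wrist"; returns a dict with "color" (384x512x3 uint8, red, green, blue), "depth" (384x512 float32, m along the optical axis (not along the pixel's ray), 0 where there is no reading), "intrinsics" (3x3 intrinsics, pixels), "world_from_camera" (4x4, takes a point from camera to world coordinates); the wrist camera has in their place "tool_from_camera" (4x4, takes a point from camera to tool coordinates, whose origin is the TCP and whose axes are the flange's). Camera axes: x right, y down, z forward; pixel columns grow to the right and rows downward; lengths in m; the calibration is good to about 2 mm. The wrist camera is an equidistant fisheye: a pixel r from the principal point sees the ray r / f radians off the axis. A picture is of the moment at which its call begins: read the wrist's pose just before it.
- job_done(): hands the job in; it is judged then, once.
The state is a dict: "t": time; "q": joint angles; "joint_vel": joint speeds; "joint_torque": joint torques, N m; "position": TCP position; "eef_rot": TCP orientation; "force": force on the tool from outside, world axes, zero at the start; "moment": the same for the moment, N m; "grip_width": finger opening in m; "grasp_force": force on a finger pad.
Only numpy, scipy, OpenCV 4.12 (cv2) and the standard library are available. Lean on these libraries where they do the work, as an engineer would, in place of code of your own. Each camera call takes 0.05 s, during which the arm holds its last target. There are 200 camera calls.

## Working session

There is one attempt and no reset: what is moved stays moved. The work goes in short steps, Python scripts to look and compute and a shell command to move; the robot and the scene stay as the last step left them, time stands still between calls to the robot, and variables do not carry over. Pictures are saved under pics/ and viewed, at most 14 in all, crops included, and the job is handed in when it is done.

```bash
mkdir -p pics; cat > h.py <<'E'
import numpy as np,cv2
from cell import ctrl,snapshot,job_done
def take(n,f):
    s=snapshot(n); cv2.imwrite(f'pics/{f}.png',s['color'][:,:,::-1]); np.savez(f'pics/{f}.npz',**s); return s
def load(f): return dict(np.load(f'pics/{f}.npz'))
def w(s,u,v,z=None):
    K=s['intrinsics'];T=s['world_from_camera'];r=np.array([(u-K[0,2])/K[0,0],(v-K[1,2])/K[1,1],1])
    if z is None: d=s['depth'][int(v),int(u)]; return T[:3,:3]@(r*d)+T[:3,3]
    r=T[:3,:3]@r; return T[:3,3]+r*(z-T[2,3])/r[2]
E
python3 -c "
from h import *
a=take('scene','a');b=take('side','b')
cv2.imwrite('pics/ab.png',cv2.resize(np.hstack([a['color'],b['color']])[:,:,::-1],(800,300)))
print(a['world_from_camera'],b['world_from_camera'],ctrl.observe()['eef_rot'])"
```

```text
[[ 0.54406108 -0.55598126  0.62839668  0.03484613]
 [-0.83875614 -0.38006121  0.38992513 -0.31410051]
 [ 0.02203814 -0.73921466 -0.67310921  0.61073003]
 [ 0.          0.          0.          1.        ]] [[ 0.94097546 -0.19513285  0.27656527  0.32526634]
 [-0.33809651 -0.58049146  0.74075665 -0.6636924 ]
 [ 0.01599781 -0.79053958 -0.61220196  0.60884991]
 [ 0.          0.          0.          1.        ]] [-3.13984377e+00 -2.74882881e-04  2.87383801e+00]
```

View pics/a.png

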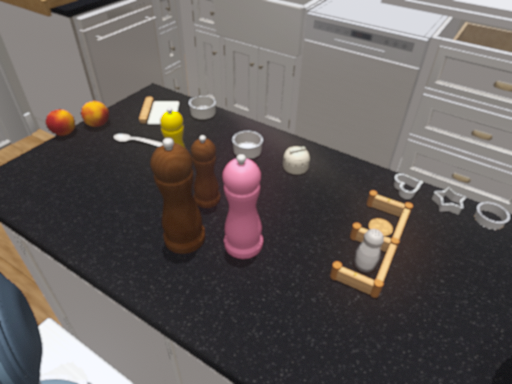

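View pics/b.png

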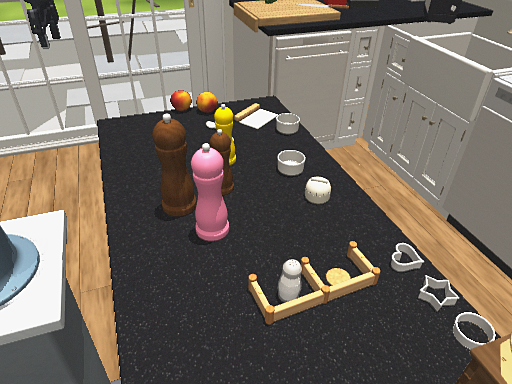

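Scene candidates: large brown mill (178,200), small brown mill (205,170), pink (243,205) and yellow (172,128). The small brown one fits because it is neither pink nor yellow and is the smaller of the two browns. I'll confirm it in a crop and measure.

```bash
python3 -c "
from h import *
a=load('a');b=load('b')
c=lambda s,x,y,ww,h:cv2.resize(s['color'][y:y+h,x:x+ww,::-1],(400,400*h//ww),interpolation=cv2.INTER_CUBIC)
A=c(a,140,95,130,170);B=c(b,145,95,130,170);cv2.imwrite('pics/c1.png',np.hstack([A,B]))
A=c(a,320,180,100,120);B=c(b,240,235,150,180)[:480];print(A.shape,B.shape);cv2.imwrite('pics/c2.png',np.hstack([A,B]))
for s,n,P in ((a,'a',dict(big=(178,160),big2=(178,235),small=(206,150),small2=(208,195),pink=(243,180),pink2=(243,240),yel=(172,122),timer=(296,160),ram=(248,145),ram2=(203,107),salt=(370,255))),(b,'b',dict(big=(172,135),big2=(178,200),small=(221,142),small2=(229,180),pink=(208,165),pink2=(211,225),yel=(224,118),timer=(318,190),ram=(291,163)))):
  for k,p in P.items(): print(n,k,w(s,*p).round(3))
"
```

```text
(480, 400, 3) (480, 400, 3)
a big [0.403 0.063 0.213]
a big2 [0.378 0.065 0.053]
a small [0.516 0.099 0.15 ]
a small2 [0.51  0.098 0.037]
a pink [ 0.442 -0.038  0.191]
a pink2 [ 0.437 -0.042  0.052]
a yel [0.557 0.224 0.147]
a timer [ 0.717 -0.002  0.043]
a ram [0.749 0.155 0.004]
a ram2 [0.834 0.371 0.004]
a salt [ 0.538 -0.251  0.048]
b big [0.412 0.054 0.208]
b big2 [0.407 0.047 0.046]
b small [0.525 0.096 0.148]
b small2 [0.541 0.093 0.039]
b pink [ 0.46  -0.046  0.189]
b pink2 [ 0.456 -0.057  0.045]
b yel [0.568 0.219 0.142]
b timer [ 0.729 -0.014  0.04 ]
b ram [0.74  0.162 0.005]
```

View pics/c1.png

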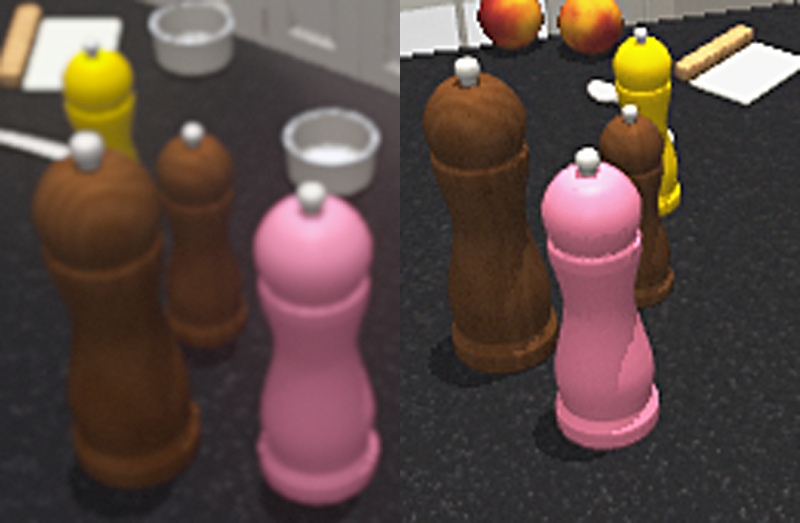

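View pics/c2.png

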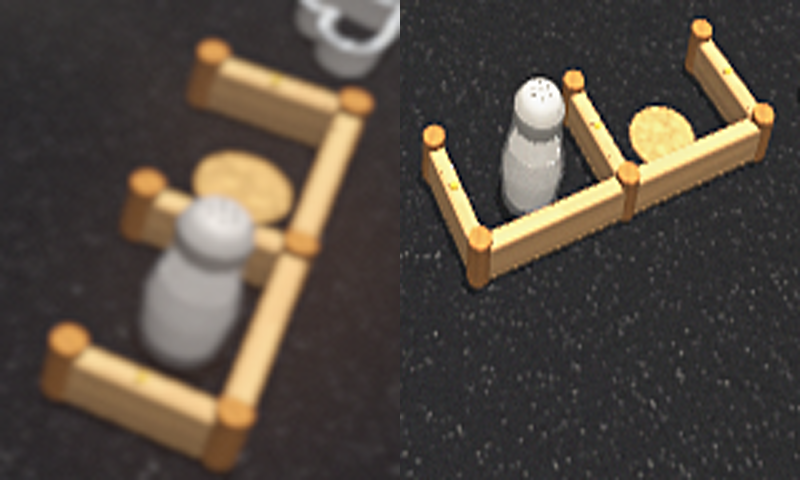

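```bash
python3 -c "
from h import *
a=load('a');b=load('b')
f=400/130
print('knob',w(a,140+192/f,95+131/f,.164),w(b,145+229/f,95+112/f,.164))
L=[(211,50),(355,100),(147,183),(300,242),(68,338),(235,412)]
R=[(301,28),(362,114),(174,80),(228,172),(34,134),(80,236)]
g=400/150
P=[]
for l,r in zip(L,R):
  p=w(a,320+l[0]/4,180+l[1]/4,.036);q=w(b,240+r[0]/g,235+r[1]/g,.036);P.append((p+q)/2);print(p.round(4),q.round(4))
P=np.array(P)[:,:2]
M=np.array([(-37,112),(41,112),(-37,0),(41,0),(-37,-112),(41,-112)])/1000.
mc=M.mean(0);pc=P.mean(0);U,_,V=np.linalg.svd((M-mc).T@(P-pc));Rr=(U@V).T
t=pc-Rr@mc;yaw=np.arctan2(Rr[1,0],Rr[0,0]);print('rack',t,yaw,np.linalg.det(Rr),(P-(M@Rr.T+t)).round(4).tolist())
for m in [(.005,.056),(.005,-.056),(-.043,.056),(-.15,.056)]: print(m,Rr@m+t)
print('disc',w(a,320+243/4,180+187/4,0),w(b,240+261/g,235+136/g,0))
# blobs: mill body points
for s in (a,b):
  pass
hs=cv2.cvtColor(a['color'],cv2.COLOR_RGB2HSV)
for n,s,box in(('a',a,(190,130,222,212)),('b',b,(205,125,240,195))):
  pts=np.array([w(s,u,v) for v in range(box[1],box[3]) for u in range(box[0],box[2])])
  k=(pts[:,2]>.004)&(pts[:,2]<.17)&(np.hypot(pts[:,0]-.535,pts[:,1]-.112)<.05);pts=pts[k]
  for lo,hi in((.005,.02),(.02,.06),(.11,.15)):
    q=pts[(pts[:,2]>lo)&(pts[:,2]<hi)][:,:2]
    if len(q)<9: print(n,lo,len(q));continue
    A=np.c_[2*q,np.ones(len(q))];s1=np.linalg.lstsq(A,(q**2).sum(1),rcond=None)[0];print(n,lo,len(q),s1[:2],np.sqrt(s1[2]+s1[:2]@s1[:2]))
"
```

```text
knob [0.53017663 0.11833865 0.164     ] [0.52770512 0.11612774 0.164     ]
[ 0.7184 -0.1914  0.036 ] [ 0.7143 -0.199   0.036 ]
[ 0.7239 -0.2689  0.036 ] [ 0.7109 -0.2863  0.036 ]
[ 0.6054 -0.2004  0.036 ] [ 0.5999 -0.215   0.036 ]
[ 0.6105 -0.2766  0.036 ] [ 0.5988 -0.2995  0.036 ]
[ 0.495  -0.2075  0.036 ] [ 0.4882 -0.2281  0.036 ]
[ 0.4989 -0.2846  0.036 ] [ 0.4886 -0.3125  0.036 ]
rack [ 0.60423363 -0.24550005] -1.4859918283916456 0.9999999999999997 [[0.0037, 0.0039], [-0.0019, -0.0007], [0.0016, 0.0009], [-0.0031, -0.0017], [0.0021, 0.0003], [-0.0024, -0.0027]]
(0.005, 0.056) [ 0.66045589 -0.24573872]
(0.005, -0.056) [ 0.54885839 -0.25522545]
(-0.043, 0.056) [ 0.65639016 -0.19791122]
(-0.15, 0.056) [ 0.64732695 -0.09129575]
disc [ 0.66711782 -0.23668969  0.        ] [ 0.65372306 -0.25617715  0.        ]
a 0.005 169 [0.52684469 0.11791347] 0.026718159026316773
a 0.02 356 [0.52571503 0.11706599] 0.024086959461405873
a 0.11 412 [0.52460507 0.11563941] 0.02209069039907796
b 0.005 79 [0.53174584 0.1103973 ] 0.020764797285020963
b 0.02 141 [0.53114979 0.11022711] 0.018847265195281734
b 0.11 259 [0.52715868 0.11373881] 0.02163580141712217
```

```bash
python3 -c "
from h import *
a=load('a');b=load('b')
L=[(211,50),(355,100),(147,183),(300,242),(68,338),(235,412)]
R=[(301,28),(362,114),(174,80),(228,172),(34,134),(80,236)]
g=400/150;gy=480/149
P=[]
for l,r in zip(L,R):
  p=w(a,320+l[0]/4,180+l[1]/4,.036);q=w(b,240+r[0]/g,235+r[1]/gy,.036);P.append((p+q)/2);print(p.round(4),q.round(4))
P=np.array(P)[:,:2]
M=np.array([(-37,112),(41,112),(-37,0),(41,0),(-37,-112),(41,-112)])/1000.
mc=M.mean(0);pc=P.mean(0);U,_,V=np.linalg.svd((M-mc).T@(P-pc));Rr=(U@V).T
t=pc-Rr@mc;yaw=np.arctan2(Rr[1,0],Rr[0,0]);print('rack',t,yaw,(P-(M@Rr.T+t)).round(4).tolist())
for m in [(.005,.056),(-.043,.056),(-.15,.056)]: print(m,Rr@m+t)
print('mill in rack',Rr.T@([.528,.116]-t), 'pink',Rr.T@([.455,-.05]-t),'timer',Rr.T@([.735,.005]-t))
print('disc',w(a,320+243/4,180+187/4,0),w(b,240+261/g,235+136/gy,0))
"
```

```text
[ 0.7184 -0.1914  0.036 ] [ 0.717  -0.1945  0.036 ]
[ 0.7239 -0.2689  0.036 ] [ 0.7211 -0.2709  0.036 ]
[ 0.6054 -0.2004  0.036 ] [ 0.6057 -0.203   0.036 ]
[ 0.6105 -0.2766  0.036 ] [ 0.6103 -0.2777  0.036 ]
[ 0.495  -0.2075  0.036 ] [ 0.495  -0.2091  0.036 ]
[ 0.4989 -0.2846  0.036 ] [ 0.4997 -0.2845  0.036 ]
rack [ 0.60826593 -0.23710734] -1.50455550145218 [[0.0001, -0.0002], [-0.0003, 0.0007], [-0.0003, -0.0015], [-0.0006, 0.0008], [0.0009, -0.0007], [0.0, 0.0009]]
(0.005, 0.056) [ 0.66447408 -0.2383896 ]
(-0.043, 0.056) [ 0.66129684 -0.19049487]
(-0.15, 0.056) [ 0.65421425 -0.08372954]
mill in rack [-0.35764593 -0.05671688] pink [-0.19684203 -0.14054471] timer [-0.23318754  0.14248179]
disc [ 0.66711782 -0.23668969  0.        ] [ 0.66453466 -0.23687759  0.        ]
```

The crop confirms the target: the small brown mill (crop c1 left (195,240), right (640,200)) is clearly smaller than the big brown one. Plan: tilt the tool back about 35° so the gripper body clears the mill's head. Use the part-open fingers as a cradle, push to a point in front of the bay, then straight in.

```bash
cat >> h.py <<'E'
from scipy.spatial.transform import Rotation as R
def pose():
    o=ctrl.observe(); return np.array(o['position']),R.from_euler('xyz',o['eef_rot'])
def tgt(p,head,tilt=.6,s=1):   # s=1: tool x forward along heading, -1: backward
    f=np.array([np.cos(head),np.sin(head),0]);z=f*np.sin(tilt)-np.array([0,0,np.cos(tilt)])
    x=s*(f*np.cos(tilt)+np.array([0,0,np.sin(tilt)]));return np.array(p),R.from_matrix(np.c_[x,np.cross(z,x),z])
def delta(T):
    p,r=pose(); print('d',(r.inv().apply(T[0]-p)).round(4),'rot',((r.inv()*T[1]).as_rotvec()).round(3),'now',p.round(4))
E
python3 -c "
from h import *
s=snapshot('wrist');print(s['tool_from_camera'].round(3))
a=load('a');print('spoon',w(a,120,138,0),w(a,160,143,0),'bigtop',w(a,168,143),w(load('b'),167,120),'yel',w(load('b'),224,150))
for sg in(1,-1): delta(tgt((.48,.215,.25),-1.118,.6,sg))
print(R.from_euler('xyz',ctrl.observe()['eef_rot']).as_matrix().round(2))
"
```

```text
[[-0.001 -0.952 -0.307  0.08 ]
 [ 1.    -0.001  0.001 -0.   ]
 [-0.001 -0.307  0.952 -0.142]
 [ 0.     0.     0.     1.   ]]
spoon [0.58584626 0.45503617 0.        ] [0.62905957 0.35255596 0.        ] bigtop [0.40481556 0.08236222 0.23794159] [0.40951453 0.08150616 0.2288404 ] yel [0.53105665 0.09447868 0.12623663]
d [-0.4061 -0.3153 -0.0192] rot [ 0.682  0.307 -2.208] now [0.1718 0.6264 0.2304]
d [-0.4061 -0.3153 -0.0192] rot [ 0.253 -0.563  0.824] now [0.1718 0.6264 0.2304]
[[-0.96  0.26 -0.  ]
 [ 0.26  0.96 -0.  ]
 [ 0.   -0.   -1.  ]]
```

```bash
G='-0.406 -0.315 -0.02 0.253 -0.563 0.824'; python3 -m pendant '-0.2 -0.16 -0.01 0.12 -0.28 0.41;-0.2 -0.16 -0.01 0.12 -0.28 0.41;-0.2 -0.16 -0.01 0.12 -0.28 0.41;-0.2 -0.16 -0.01 0.12 -0.28 0.41;-0.2 -0.16 -0.01 0.12 -0.28 0.41;-0.2 -0.16 -0.01 0.12 -0.28 0.41;-0.2 -0.16 -0.01 0.12 -0.28 0.41;-0.2 -0.16 -0.01 0.12 -0.28 0.41' 0.032 20; python3 -c "
from h import *
delta(tgt((.48,.215,.25),-1.118,.6,-1))"
```

```text
t: 0.82
position: [0.3235, 0.4179, 0.2412]
eef_rot: [-3.08, 0.296, 2.466]
force: [-0.2, 0.2, -0.3]
grip_width: 0.0321
grasp_force: 0.0
d [-0.2407 -0.0565  0.0679] rot [ 0.132 -0.286  0.409] now [0.3235 0.4179 0.2412]
```

```bash
python3 -m pendant '-0.24 -0.056 0.068 0.132 -0.286 0.409;-0.24 -0.056 0.068 0.132 -0.286 0.409;-0.24 -0.056 0.068 0.132 -0.286 0.409;-0.24 -0.056 0.068 0.132 -0.286 0.409;-0.24 -0.056 0.068 0.132 -0.286 0.409;-0.24 -0.056 0.068 0.132 -0.286 0.409;-0.24 -0.056 0.068 0.132 -0.286 0.409;-0.24 -0.056 0.068 0.132 -0.286 0.409;-0.24 -0.056 0.068 0.132 -0.286 0.409'; python3 -c "
from h import *
delta(tgt((.485,.206,.08),-1.118,.6,-1));delta(tgt((.485,.206,.012),-1.118,.6,-1));print(ctrl.observe()['q'])
take('side','d')"
```

```text
t: 1.57
position: [0.4792, 0.219, 0.2495]
eef_rot: [3.141, 0.599, 2.028]
force: [0.3, -0.0, 0.8]
grip_width: 0.0319
grasp_force: 0.0
d [ 0.0838 -0.0005  0.148 ] rot [ 0.002 -0.001  0.003] now [0.4792 0.219  0.2495]
d [ 0.1222 -0.0005  0.2041] rot [ 0.002 -0.001  0.003] now [0.4792 0.219  0.2495]
[ 0.48688618  0.01780532  1.85777275 -0.6180229   1.33684923  0.1996906 ]
```

View pics/d.png

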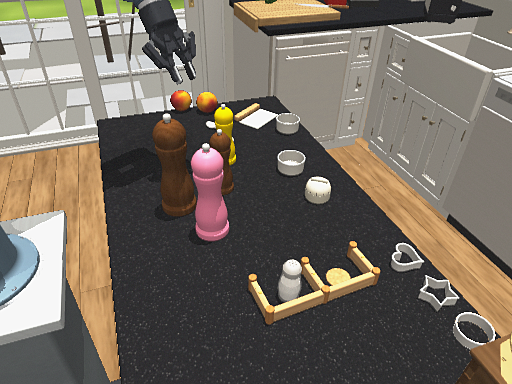

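The picture shows the gripper raised behind the brown mill (tips at about (185,75)), with nothing in its way. I'll descend behind the mill.

```bash
python3 -m pendant '0.02 0 0.033;0.04 0 0.066;0.06 0 0.1;0.08 0 0.134;0.1 0 0.167;0.122 0 0.204;0.122 0 0.204' 2>&1 | head -5; python3 -m pendant '0.02 0 0.033 0 0 0;0.04 0 0.066 0 0 0;0.06 0 0.1 0 0 0;0.08 0 0.134 0 0 0;0.1 0 0.167 0 0 0;0.122 0 0.204 0 0 0;0.122 0 0.204 0 0 0;0.122 0 0.204 0 0 0'; python3 -c "
from h import *
b=take('side','e');a=take('scene','f')
c=lambda s,x,y:cv2.resize(s['color'][y:y+170,x:x+130,::-1],(400,523),interpolation=cv2.INTER_CUBIC)
cv2.imwrite('pics/g.png',np.hstack([c(a,130,60),c(b,145,60)]))
delta(tgt((.500,.178,.012),-1.118,.6,-1))"
```

```text
Traceback (most recent call last):
ValueError: each row has 6 numbers
t: 2.28
position: [0.484, 0.2058, 0.0106]
eef_rot: [-3.136, 0.6, 2.033]
force: [0.2, -0.1, 1.2]
grip_width: 0.0324
grasp_force: 0.0
d [-0.0248 -0.0006  0.0197] rot [ 0.005 -0.     0.003] now [0.4865 0.2066 0.0143]
```

View pics/g.png

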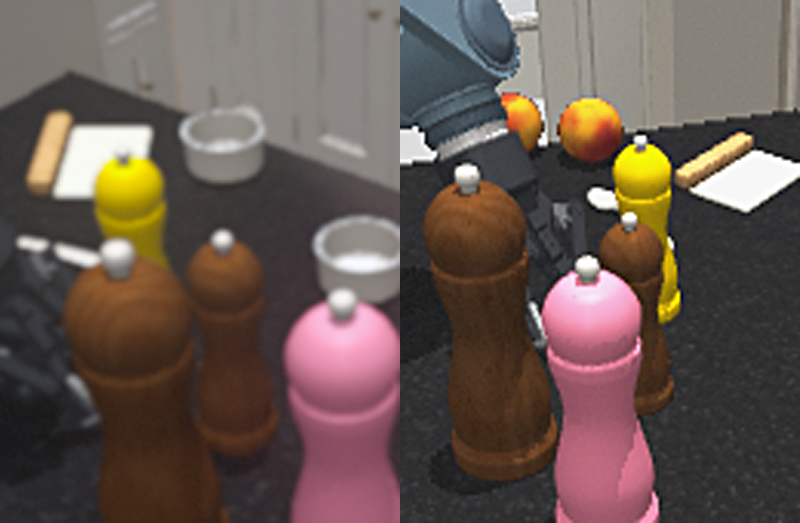

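The scene crop shows the fingers behind and left of the mill; the wrist clears the yellow mill in the side crop (yellow at (640,200)). I'll approach to just short of contact.

```bash
python3 -m pendant '-0.013 0 0.01 0 0 0;-0.026 0 0.02 0 0 0;-0.0395 0 0.03 0 0 0;-0.0395 0 0.03 0 0 0' ; python3 -m pendant '-0.004 0 0.003 0 0 0;-0.008 0 0.0055 0 0 0;-0.012 0 0.008 0 0 0;-0.016 0 0.011 0 0 0;-0.02 0 0.0135 0 0 0;-0.024 0 0.0165 0 0 0;-0.028 0 0.019 0 0 0;-0.032 0 0.022 0 0 0'; python3 -c "
from h import *
b=take('side','i');a=take('scene','j')
c=lambda s,x,y:cv2.resize(s['color'][y:y+170,x:x+130,::-1],(400,523),interpolation=cv2.INTER_CUBIC)
cv2.imwrite('pics/k.png',np.hstack([c(a,140,80),c(b,155,80)]))
delta(tgt((.643,-.117,.012),-1.118,.6,-1))"
```

```text
t: 2.72
position: [0.51, 0.16, 0.0133]
eef_rot: [3.135, 0.601, 2.022]
force: [-0.8, -0.0, -0.1]
grip_width: 0.0323
grasp_force: 0.0
t: 3.38
position: [0.5254, 0.1256, 0.0101]
eef_rot: [3.141, 0.6, 2.027]
force: [-0.6, 2.7, 1.9]
grip_width: 0.0318
grasp_force: 1.6
d [-0.2232 -0.0009  0.1504] rot [0.002 0.    0.002] now [0.5253 0.1251 0.01  ]
```

View pics/k.png

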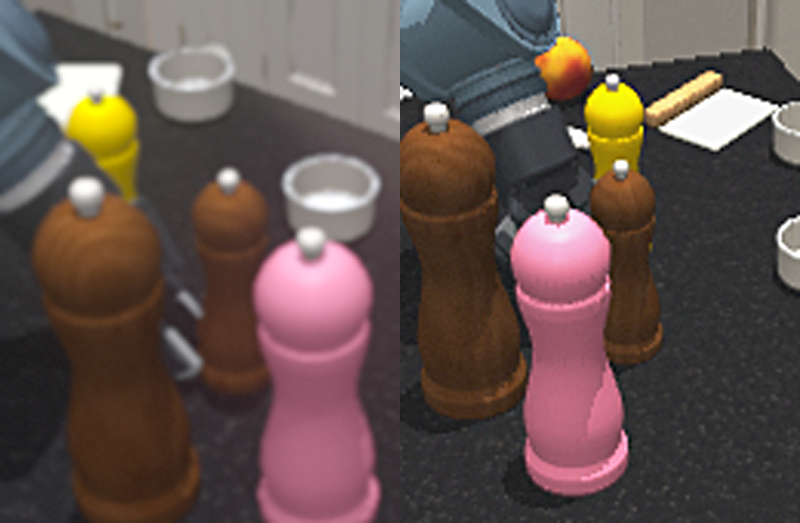

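The picture shows the mill seated against both fingertips, upright, with its foot at crop (235,375). Force is about 3 N. I'll keep pushing.

```bash
python3 -m pendant '-0.0075 0 0.005 0 0 0;-0.015 0 0.01 0 0 0;-0.0225 0 0.015 0 0 0;-0.03 0 0.02 0 0 0;-0.0375 0 0.025 0 0 0;-0.045 0 0.03 0 0 0;-0.0525 0 0.035 0 0 0;-0.06 0 0.04 0 0 0;-0.0675 0 0.045 0 0 0;-0.075 0 0.05 0 0 0'; python3 -c "
from h import *
a=take('scene','l');b=take('side','l2')
p,r=pose();f=np.array([np.cos(-1.118),np.sin(-1.118)])
for s in(a,b):
  K=s['intrinsics'];T=np.linalg.inv(s['world_from_camera']);q=T@[*(p[:2]+.034*f),.164,1];q=K@q[:3];u,v=(q[:2]/q[2]);print('pred knob px',u,v)
  x,y=int(u)-20,int(v)-20;c=s['color'][y:y+40,x:x+40].astype(int);m=(c.max(2)-c.min(2)<35)&(c.min(2)>110);vv,uu=np.nonzero(m);print(m.sum(),uu.mean()+x,vv.mean()+y, w(s,uu.mean()+x,vv.mean()+y,.164))
print(p[:2]+.034*f)
delta(tgt((.643,-.117,.012),-1.118,.6,-1))"
```

```text
t: 4.32
position: [0.5651, 0.044, 0.011]
eef_rot: [3.141, 0.6, 2.027]
force: [-0.7, 0.4, -0.4]
grip_width: 0.0321
grasp_force: 0.4
pred knob px 261.38057254707905 143.16446584700253
517 252.6963249516441 139.58220502901355 [0.58083026 0.03340819 0.164     ]
pred knob px 256.3747370310972 150.1510646147442
42 252.64285714285714 151.42857142857142 [0.57101466 0.01057776 0.164     ]
[0.58030763 0.01292909]
d [-0.1474 -0.0009  0.1002] rot [0.002 0.001 0.001] now [0.5654 0.0435 0.0114]
```

```bash
python3 -c "
from h import *
a=load('l');b=load('l2')
c=lambda s,x,y:cv2.resize(s['color'][y:y+130,x:x+100,::-1],(400,520),interpolation=cv2.INTER_CUBIC)
cv2.imwrite('pics/m.png',np.hstack([c(a,210,110),c(b,205,120)]))"
```

```text
(no output)
```

View pics/m.png

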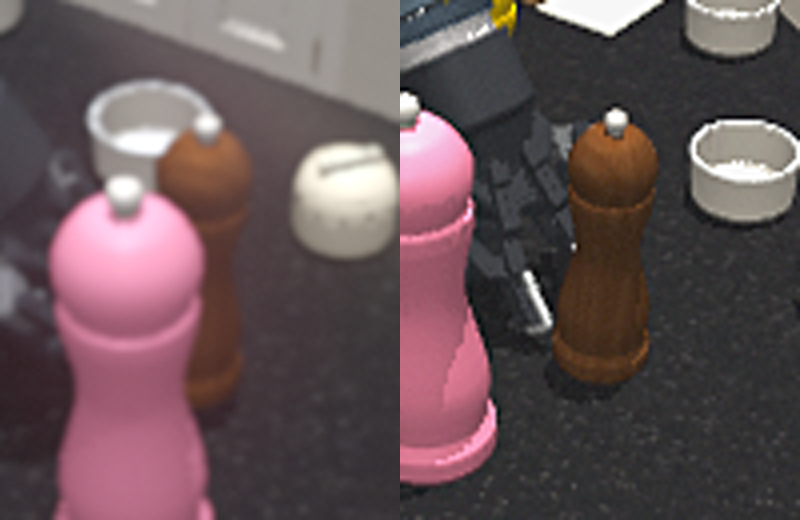

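Knob at scene (262,141.5) and side (259,150.5), which matches the prediction, so the mill is centred and upright. Continuing.

```bash
python3 -m pendant '-0.0075 0 0.005 0 0 0;-0.015 0 0.01 0 0 0;-0.0225 0 0.015 0 0 0;-0.03 0 0.02 0 0 0;-0.0375 0 0.0255 0 0 0;-0.045 0 0.0305 0 0 0;-0.0525 0 0.0355 0 0 0;-0.06 0 0.0405 0 0 0;-0.0675 0 0.0455 0 0 0;-0.075 0 0.0505 0 0 0'; python3 -c "
from h import *
delta(tgt((.650,-.1155,.012),-1.31,.6,-1))"
```

```text
t: 5.25
position: [0.6049, -0.0372, 0.0117]
eef_rot: [3.141, 0.6, 2.027]
force: [-1.0, 2.0, 0.1]
grip_width: 0.0319
grasp_force: 0.4
d [-0.0746  0.006   0.0507] rot [ 0.111 -0.     0.161] now [ 0.6049 -0.0372  0.0117]
```

```bash
python3 -m pendant '-0.0075 0.0006 0.005 0.011 0 0.016;-0.015 0.0012 0.01 0.022 0 0.032;-0.0225 0.0018 0.015 0.033 0 0.048;-0.03 0.0024 0.02 0.044 0 0.064;-0.0375 0.003 0.0255 0.055 0 0.08;-0.045 0.0036 0.0305 0.066 0 0.096;-0.0525 0.0042 0.0355 0.077 0 0.112;-0.06 0.0048 0.0405 0.088 0 0.128;-0.0675 0.0054 0.0455 0.1 0 0.145;-0.0745 0.006 0.0505 0.111 0 0.161'; python3 -c "
from h import *
a=take('scene','n');b=take('side','n2')
c=lambda s,x,y:cv2.resize(s['color'][y:y+162,x:x+125,::-1],(400,518),interpolation=cv2.INTER_CUBIC)
cv2.imwrite('pics/o.png',np.hstack([c(a,300,120),c(b,270,135)]))
p,r=pose();f=np.array([np.cos(-1.31),np.sin(-1.31)])
print(p[:2]+.034*f)
"
```

```text
t: 6.08
position: [0.6501, -0.1153, 0.0121]
eef_rot: [-3.141, 0.6, 1.83]
force: [-0.3, 0.5, -0.2]
grip_width: 0.0322
grasp_force: 0.4
[ 0.65956272 -0.14870589]
```

View pics/o.png

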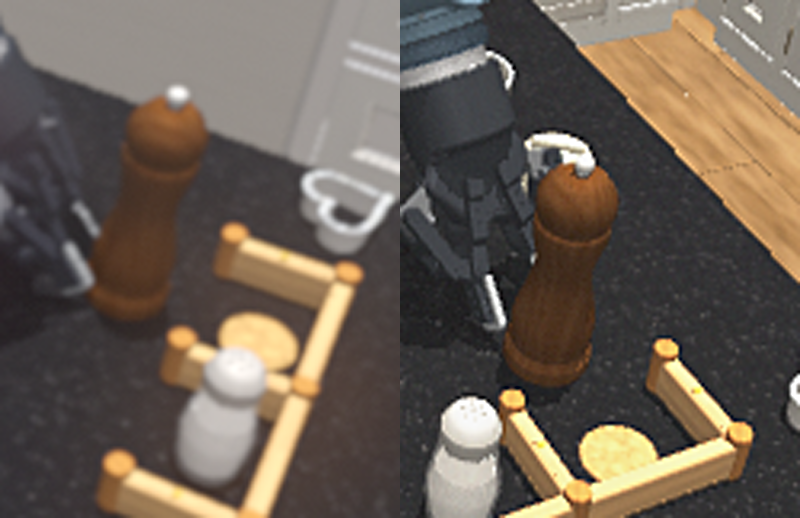

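```bash
python3 -c "
from h import *
a=load('n');b=load('n2')
print(w(a,355.3,149.7,.164),w(b,327.2,185,.164),'foot',w(a,340.6,214,.008),w(b,316.3,248,.008))
for s in (a,b):
  K=s['intrinsics'];T=np.linalg.inv(s['world_from_camera'])
  for z in (0,.164): q=K@(T@[.6596,-.1487,z,1])[:3];print(q[:2]/q[2])
"
```

```text
[ 0.66483184 -0.14671773  0.164     ] [ 0.66501886 -0.14693384  0.164     ] foot [ 0.64614589 -0.15272287  0.008     ] [ 0.65601968 -0.15764053  0.008     ]
[340.80406381 212.21624623]
[355.21728381 151.38682464]
[315.48801691 247.38638851]
[325.0891806  186.07410461]
```

Knob and foot agree with the predicted axis (0.660, -0.149), so the mill is upright and lined up with the empty bay. Now straight in.

```bash
python3 -c "
from h import *
p,r=pose();delta(tgt((p[0]+.0053,p[1]-.0798,.012),-1.31,.6,-1))"
```

```text
d [-0.0644 -0.0153  0.0449] rot [-0.     0.001 -0.002] now [ 0.6508 -0.1159  0.0126]
```

```bash
python3 -m pendant '-0.0065 -0.0015 0.0045 0 0 0;-0.013 -0.003 0.009 0 0 0;-0.0195 -0.0045 0.0135 0 0 0;-0.026 -0.006 0.018 0 0 0;-0.0325 -0.0075 0.0225 0 0 0;-0.039 -0.009 0.027 0 0 0;-0.045 -0.0105 0.0315 0 0 0;-0.051 -0.012 0.036 0 0 0;-0.057 -0.0135 0.04 0 0 0;-0.062 -0.0145 0.0435 0 0 0'; python3 -c "
from h import *
a=take('scene','p');b=take('side','p2')
c=lambda s,x,y:cv2.resize(s['color'][y:y+162,x:x+125,::-1],(400,518),interpolation=cv2.INTER_CUBIC)
cv2.imwrite('pics/q.png',np.hstack([c(a,320,120),c(b,280,155)]))
f=np.array([np.cos(-1.31),np.sin(-1.31)]);p,r=pose();t=np.array([.60827,-.23711]);y=-1.50456;X=np.array([np.cos(y),np.sin(y)]);m=p[:2]+.034*f-t
print('mill pred in rack',m@X,m@[-X[1],X[0]])
"
```

```text
t: 7.02
position: [0.6554, -0.1922, 0.0115]
eef_rot: [3.141, 0.6, 1.832]
force: [0.0, 3.2, 2.5]
grip_width: 0.032
grasp_force: 1.6
mill pred in rack -0.00795192496514522 0.05633203071303845
```

View pics/q.png

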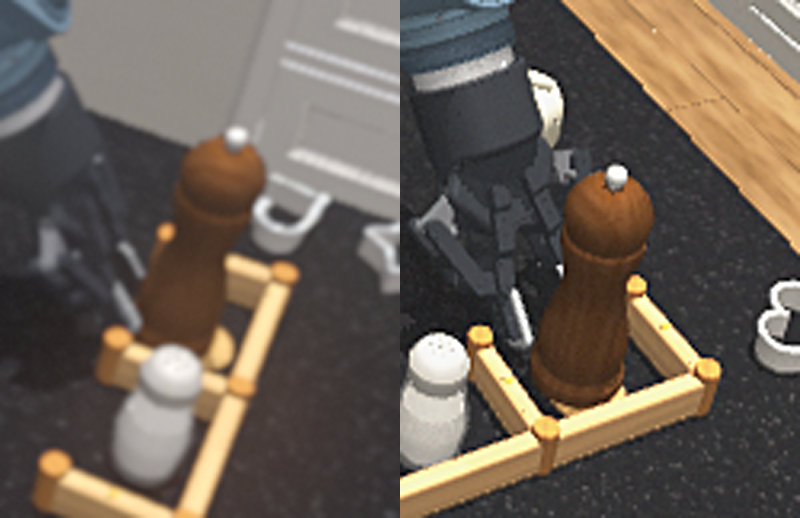

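```bash
cat >> h.py <<'E'
t=np.array([.60827,-.23711]);X=np.array([np.cos(-1.50456),np.sin(-1.50456)]);Y=np.array([-X[1],X[0]])
def rk(P): m=np.array(P)[:2]-t; return (m@X).round(4),(m@Y).round(4)
E
python3 -c "
from h import *
print(rk(w(load('p'),393.75,162.8,.164)),rk(w(load('p2'),347.8,210,.164)))
p,r=pose();print(p,rk(p));delta(tgt((*(p[:2]+.012*X),.012),-1.31,.6,-1))"
```

```text
(np.float64(-0.0116), np.float64(0.0596)) (np.float64(-0.0093), np.float64(0.0569))
[ 0.65518528 -0.19259672  0.01139337] (np.float64(-0.0413), np.float64(0.0498))
d [-0.0101 -0.0023  0.0062] rot [-0.001  0.    -0.001] now [ 0.6552 -0.1926  0.0114]
```

The mill is inside the bay at x ≈ -9 mm, upright. I'll go the last stretch slowly, watching the force.

```bash
python3 -m pendant '-0.002 -0.0005 0.0012 0 0 0;-0.004 -0.001 0.0025 0 0 0;-0.006 -0.0015 0.0037 0 0 0;-0.008 -0.002 0.005 0 0 0;-0.01 -0.0023 0.0062 0 0 0;-0.01 -0.0023 0.0062 0 0 0'; python3 -c "
from h import *
a=take('scene','r');b=take('side','r2');o=ctrl.observe();print(o['force'],o['grasp_force'],rk(o['position']))
for s,z,(u,v) in ((a,1,(398,164)),(b,1,(350,216))):
  x,y=u-12,v-12;c=s['color'][y:y+24,x:x+24].astype(int);m=(c.max(2)-c.min(2)<30)&(c.min(2)>150)
  n,l,st,ce=cv2.connectedComponentsWithStats(m.astype(np.uint8));
  for i in range(1,n):
    if st[i,4]>8: print(st[i],ce[i]+[x,y],rk(w(s,*(ce[i]+[x,y]),.164)))
# same for previous frame as bias reference
"
```

```text
t: 7.62
position: [0.6558, -0.2037, 0.0116]
eef_rot: [-3.141, 0.6, 1.832]
force: [-0.8, 0.7, -0.7]
grip_width: 0.032
grasp_force: 0.2
[-0.23455006  0.16480384  0.43265606] 0.09208354698785115 (np.float64(-0.0304), np.float64(0.0496))
[11  5  9 10 55] [400.81818182 162.30909091] (np.float64(-0.0006), np.float64(0.0679))
[10  6  6  6 32] [350.53125 212.65625] (np.float64(-0.0015), np.float64(0.0572))
```

```bash
python3 -m pendant '-0.0008 -0.0002 0.0006 0 0 0;-0.0017 -0.0004 0.0011 0 0 0;-0.0025 -0.0006 0.0017 0 0 0;-0.0025 -0.0006 0.0017 0 0 0'; python3 -m pendant '-0.0008 -0.0002 0.0006 0 0 0;-0.0017 -0.0004 0.0011 0 0 0;-0.0017 -0.0004 0.0011 0 0 0'; python3 -c "
from h import *
b=take('side','s2');a=take('scene','s');o=ctrl.observe();print(o['force'],o['grasp_force'],rk(o['position']))
c=lambda s,x,y:cv2.resize(s['color'][y:y+130,x:x+100,::-1],(400,520),interpolation=cv2.INTER_CUBIC)
cv2.imwrite('pics/u.png',np.hstack([c(a,345,140),c(b,300,190)]))
"
```

```text
t: 8.05
position: [0.6562, -0.2065, 0.0117]
eef_rot: [-3.141, 0.6, 1.832]
force: [0.2, 0.5, -0.9]
grip_width: 0.0323
grasp_force: 0.3
t: 8.3
position: [0.6564, -0.2086, 0.0118]
eef_rot: [-3.141, 0.6, 1.832]
force: [0.7, 1.1, -1.3]
grip_width: 0.0321
grasp_force: 0.4
[ 0.67515124  0.19163629 -1.31943395] 0.2949890148011036 (np.float64(-0.0253), np.float64(0.0498))
```

View pics/u.png

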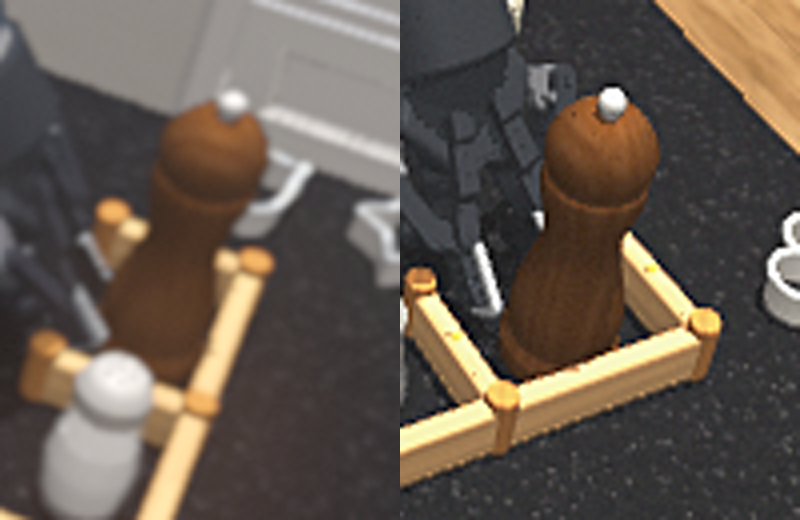

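```bash
python3 -c "
from h import *
print(rk(w(load('s'),403.25,166,.164)),rk(w(load('s2'),353,215.75,.164)))"; python3 -m pendant '-0.0008 -0.0002 0.0006 0 0 0;-0.0008 -0.0002 0.0006 0 0 0'
```

```text
(np.float64(0.006), np.float64(0.0591)) (np.float64(0.007), np.float64(0.0565))
t: 8.57
position: [0.6564, -0.2096, 0.0118]
eef_rot: [-3.141, 0.6, 1.832]
force: [1.0, 0.4, -0.6]
grip_width: 0.032
grasp_force: 0.4
```

Both views put the mill at x ≈ 6 mm: against the rail, upright and centred. Backing off.

```bash
python3 -m pendant '0.008 0.002 -0.0055 0 0 0;0.0165 0.004 -0.011 0 0 0;0.025 0.006 -0.0165 0 0 0;0.033 0.008 -0.022 0 0 0;0.041 0.01 -0.0275 0 0 0;0.0495 0.0115 -0.033 0 0 0;0.0495 0.0115 -0.033 0 0 0;0.0495 0.0115 -0.033 0 0 0'; python3 -c "
from h import *
p,r=pose();print(r.inv().apply([0,0,.06]))
b=load('b');a=load('a');B=take('side','v2');A=take('scene','v');x=slice(150,340)
z=ctrl.observe();print(z['force'])
c=lambda s,x,y:cv2.resize(s['color'][y:y+130,x:x+100,::-1],(400,520),interpolation=cv2.INTER_CUBIC)
cv2.imwrite('pics/w.png',np.hstack([c(A,345,140),c(B,300,190)]))
"
```

```text
t: 9.23
position: [0.6522, -0.1481, 0.011]
eef_rot: [-3.141, 0.6, 1.834]
force: [-0.6, -0.1, 0.3]
grip_width: 0.0322
grasp_force: 0.0
[-3.38784412e-02 -3.78759138e-05 -4.95201957e-02]
[ 0.12626247 -0.60039767 -0.75625302]
```

View pics/w.png

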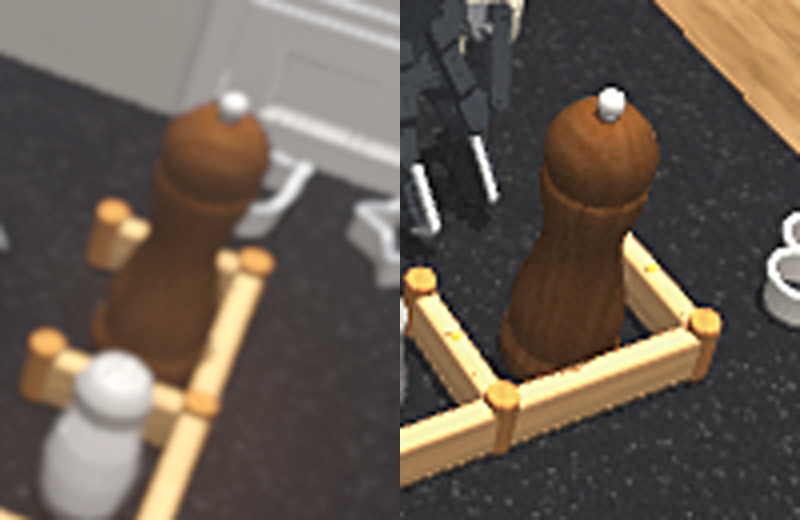

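The mill stands upright against the back rail (knob at crop (234,104) and (611,103), same as before), and the fingers are clear of everything. Handing in.

```bash
python3 -c "
from h import *
print(job_done())"
```

```text
the job is handed in; nothing more can be done
None
```

The pepper mill stands upright in the empty bay, against the back rail or within a millimetre or two of it by camera measurement; the robot is clear of everything, and the job is handed in (no verdict was returned).

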